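# Pack a service kit into a snug parts tray

### The arm

A 6-joint arm with a two-finger parallel gripper is mounted at the origin on the work surface. World frame = base frame: x ahead of the robot, y to its left, z up, the work surface at z = 0. Lengths are in m, angles in rad, forces in N, time in s.
With the tool pointing down it reaches from about 0.25 to 0.775 m from the base axis. Payload 4 kg.
Tool frame: the origin (TCP) lies midway between the tips of the shut fingers; the grasp point (between the pads) lies 19 mm behind it (env.grip_point_offset is the distance from the TCP to the grasp point, in m); z points along the fingers, y is the line along which they close (so a half turn about z gives the same grasp; the last joint's range is limited). The gripper opens to 85 mm and grips with 20 to 120 N. Pads are 22 mm wide; open, the fingers measure 114 mm over their backs; the gripper's body (76 mm by 85 mm) begins 54 mm behind the grasp point. The pads swing forward as they close: fully open they stand 13 mm farther back than shut.
Start: joints at [1.203, 0.087, 1.371, -0, 1.684, -0.103], TCP at [0.144, 0.531, 0.231] pointing down, gripper open.
Joint ranges: [-3.1, 3.1], [-0.76, 2.03], [0.27, 2.55], [-1.08, 4.22], [0.17, 2.65], [-2.57, 2.57]. Speed limits (rad/s): [2.79, 2.79, 3.14, 3.14, 3.14, 3.14].

### API

Orientations are given as a unit quaternion [w, x, y, z].
In Python, from workcell import env gives the robot as it stands.
- The arm moves only by the tool arm_command, never from a script. Its argument "deltas" is a list that holds one entry, the list of rows, each a list of 4 numbers: the shift along the tool's x, y, z normalised to -1 to 1, where 1 is 120 mm, then the turn about the tool's z normalised to -1 to 1, where 1 is 2 rad. A call has exactly 5 rows; each row shifts and turns the commanded pose from where the row before left it, along the tool's axes as they then stand; what a row does not reach is not made up. A row lasts 1/12 s, in which the tool goes at most 41.7 mm and 7.16 degrees, less where a joint would pass 70% of its speed; a pose out of reach is approached as far as the arm can. A call with a number of a shift or a turn outside -1 to 1 is refused whole. A call with a gripper value outside its range is refused whole. "grip" is the closure, from -1 (fully open) to 1 (shut), set as the call begins (left out, the last holds). The fingers move at their own pace and stop on an object; "force" is the grip in N (left out, the last holds). Time passes only in rows, so rows that do not move let the fingers close, or fill a call up. It gives the time, the measured TCP pose, the force, the opening and the grip force at its end, in the units of the state.
- env.read_state(): the state, without advancing time (a new reading comes with each control period).
- env.snapshot(name): name is "scene" or "top" or "wrist"; returns the picture (384x512x3 uint8, red, green, blue); there is no depth.
- env.camera_model(name): a dict with "fx", "fy", "cx", "cy" (pixels), "k1" (the pictures are not rectified: a ray, as slopes to the right and down, at radius r is drawn at 1 + k1 r^2 times it, then the intrinsics apply), "position" and "rotation" of the camera in the world. Camera axes: x right, y up, looking along -z (the intrinsics and any distortion apply to the point x, -y, -z); pixel columns grow to the right and rows downward; lengths in m; the calibration is good to about 2 mm. A picture is of the moment at which its call begins: read the wrist's pose just before it. camera_model takes no time and is no camera call; for the wrist camera it gives the pose at the moment of the call.
- env.sign_off(): hands the job in; it is judged then, once.
The state is a dict: "time_s": time; "q": joint angles; "dq": joint speeds; "joint_torque": joint torques, N m; "tcp_pos": TCP position; "ee_rot": TCP orientation; "force": force on the tool from outside, world axes, zero at the start; "wrist_torque": the same for the moment, N m; "gripper_width": opening from 0.0 (shut) to 1.0 (fully open); "finger_force": force on a finger pad.
Only numpy, scipy, OpenCV 4.12 (cv2) and the standard library are available. Lean on these libraries where they do the work, as an engineer would, in place of code of your own. Each camera call takes 0.05 s, during which the arm holds its last target. There are 200 camera calls.

### The job

Pack the service kit into the red tray next to the brass tin that is already in it: the blue oil filter with the white band, the yellow carton, and the orange plug pack, which you must lift off its hook. They fit only side by side in one row, each standing upright with its underside flat on the tray floor; set them down rather than dropping them, keep the tin standing in the tray too, and leave the other things on the bench where they are.

Things in the scene. Friction and masses are not known exactly. Their poses are not given: they have to be found in the camera images.
- tray_in (a point): Centre of the inner floor of the red plastic tray, 6 mm above the bench; z up, y along the tray's long side, x across it. Inside the tray is 80 mm (x) by 220 mm (y), walls 6 mm thick and 30 mm high above this floor. The tray is fixed to the bench.
- filter: Blue oil filter with a white band round its middle: upright cylinder, 66 mm diameter, 90 mm tall, 0.4 kg. Origin at the centre of its underside, z up. Stands on the bench.
- carton: Yellow carton with a black band, rigid: 60 mm (its x) by 46 mm (its y), 80 mm tall (z), 0.25 kg. Origin at the centre of its underside. Stands on the bench. In the tray its 60 mm side must lie across the tray, or the row gets too long.
- pack: Orange rigid plug pack: body 40 (x) x 56 (y) x 76 mm tall, 0.2 kg; origin under the body's centre, z up. On top a white hanger plate, 5 mm thick in x, 44 wide in y, to 114 mm above the origin, with a window 24 mm wide from 76 to 106 mm up: it hangs by the window's upper edge on the hook's rod (along x), underside 70 mm above the bench. In the tray its 56 mm side must lie across the tray.
- tin: Brass-coloured tin, upright cylinder, 50 mm diameter, 50 mm tall, 0.2 kg, loose, already in the tray near its -y end. Origin at the centre of its underside. It may be nudged.
- hook: Fixed hook stand; origin on the bench under its post (16 mm thick, 180 tall). A 7 mm steel rod runs along its -x, axis 172.5 mm up, to 95 mm from the post, where the tip turns up to 11.5 mm above the axis. The pack hangs 75 mm from the post; to free it raise it 15 mm (8 to 22), then move it 30 mm or more along the stand's -x. Base plate 12 mm thick, 120 wide, 35 behind to 115 in front.
- carburettor: Bystander: silver carburettor about 110 x 90 x 70 mm, origin under its centre.
- jar: Bystander: amber glass jar with a black cap, 72 mm diameter, 85 mm tall, origin under its centre.
- big_filter: Bystander, not part of the kit: bigger plain blue filter without a band, 94 mm diameter, 121 mm tall, origin under its centre.
- wrench: Bystander: steel wrench lying on the bench.
- screwdriver: Bystander: screwdriver lying on the bench.
- distributor: Bystander: black distributor cap with five stubs, 84 mm diameter, 70 mm tall, origin under its centre.
- tray: The same red tray; origin on the bench under its centre, axes as tray_in. Outer size 92 x 232 mm, 36 mm tall.
Things that resemble listed ones, but are neither listed nor needed, are in the scene too. What is shaped like the pack but purple is not meant.

How it is judged:
At the end, for the whole second after the job is handed in: Filter, carton, pack and tin all stand inside the tray walls: each one's underside centre under 5 mm above the tray floor and within 16/18/20/30 mm across and 90/90/93/90 mm along of the floor's centre, upright to 0.1 rad, at rest (under 20 mm/s) (x of filter in the frame of tray_in between -0.016 and 0.016 m and y of filter in the frame of tray_in between -0.09 and 0.09 m and z of each of filter, carton, pack, tin in the frame of tray_in below 0.005 m and angle between each of filter, carton, pack, tin's own z axis and vertical below 0.1 rad and linear speed of each of filter, carton, pack, tin below 0.02 m/s and x of carton in the frame of tray_in between -0.018 and 0.018 m and y of carton in the frame of tray_in between -0.09 and 0.09 m and x of pack in the frame of tray_in between -0.02 and 0.02 m and y of pack in the frame of tray_in between -0.093 and 0.093 m and x of tin in the frame of tray_in between -0.03 and 0.03 m and y of tin in the frame of tray_in between -0.09 and 0.09 m); the robot touches nothing.
It fails at once if the carburettor, jar, big filter, wrench, screwdriver or distributor cap is moved by more than 40 mm (distance of any of carburettor, jar, big_filter, wrench, screwdriver, distributor from where it was at the start of the episode above 0.04 m).
It fails at once if the filter, carton or pack is dropped or thrown into the tray (faster than 0.7 m/s, a fall of some 25 mm, within 30 mm of the tray floor) ((linear speed of filter above 0.7 m/s and z of filter in the frame of tray_in below 0.03 m and x of filter in the frame of tray_in between -0.04 and 0.04 m and y of filter in the frame of tray_in between -0.11 and 0.11 m) or (linear speed of carton above 0.7 m/s and z of carton in the frame of tray_in below 0.03 m and x of carton in the frame of tray_in between -0.04 and 0.04 m and y of carton in the frame of tray_in between -0.11 and 0.11 m) or (linear speed of pack above 0.7 m/s and z of pack in the frame of tray_in below 0.03 m and x of pack in the frame of tray_in between -0.04 and 0.04 m and y of pack in the frame of tray_in between -0.11 and 0.11 m)).
It also fails if it takes over 72 s, if anything falls off the work surface, if the arm or the gripper's body presses on something with over 40 N, if the wrist force passes 120 N, or if a joint passes its speed limit or range.

## Working session

There is one attempt and no reset: what is moved stays moved. The work goes in short steps, Python scripts to look and compute and a tool call to move; the robot and the scene stay as the last step left them, time stands still between calls to the robot, and variables do not carry over. Pictures are saved under pics/ and viewed, at most 10 in all, crops included, and the job is handed in when it is done.

Besides the shell and the picture viewer there is one more tool, called after "Call:" as a command line: name --argument value ..., lists and objects as JSON in quotes. arm_command: Moves the arm, as the interface text tells. Its arguments: {"type":"object","properties":{"deltas":{"type":"array","items":{"type":"array","items":{"type":"array","items":{"type":"number","minimum":-1,"maximum":1}}}},"grip":{"type":"number"},"force":{"type":"number"}},"required":["deltas"]}

```bash
mkdir -p pics; ls; python3 - <<'E'
from workcell import env
import cv2,numpy as np
for n in("scene","top"):
    im=env.snapshot(n); cv2.imwrite(f"pics/{n}0.png",cv2.resize(im[:,:,::-1],None,fx=1.5,fy=1.5)); np.save(f"{n}0.npy",im)
    m=env.camera_model(n); print(n,m)
s=env.read_state(); print(s['tcp_pos'],s['ee_rot'],s['time_s'],env.grip_point_offset)
E
```

```text
pics
scene {'fx': 414.56668280112876, 'fy': 414.56668280112876, 'cx': 243.80136624701663, 'cy': 194.21423453591635, 'k1': -0.10230607940669657, 'position': array([1.27579953, 0.36704154, 0.91163042]), 'rotation': array([0.48611031, 0.19034325, 0.31758279, 0.79158536])}
top {'fx': 498.1280708543693, 'fy': 498.1280708543693, 'cx': 263.1772466178523, 'cy': 190.31843743985493, 'k1': -0.10810185699169247, 'position': array([ 0.34389787, -0.0049516 ,  1.63450291]), 'rotation': array([-0.70328838, -0.06314531,  0.05362999,  0.70606087])}
[0.14378767 0.53039983 0.23022194] [-2.47308617e-04  1.32013165e-01  9.91247426e-01 -1.00201426e-03] 0.1 0.0187
```

View pics/scene0.png

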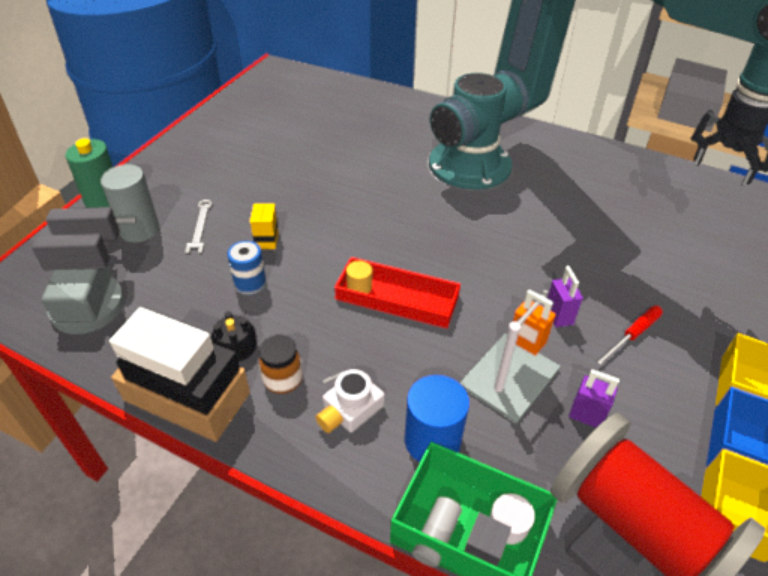

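View pics/top0.png

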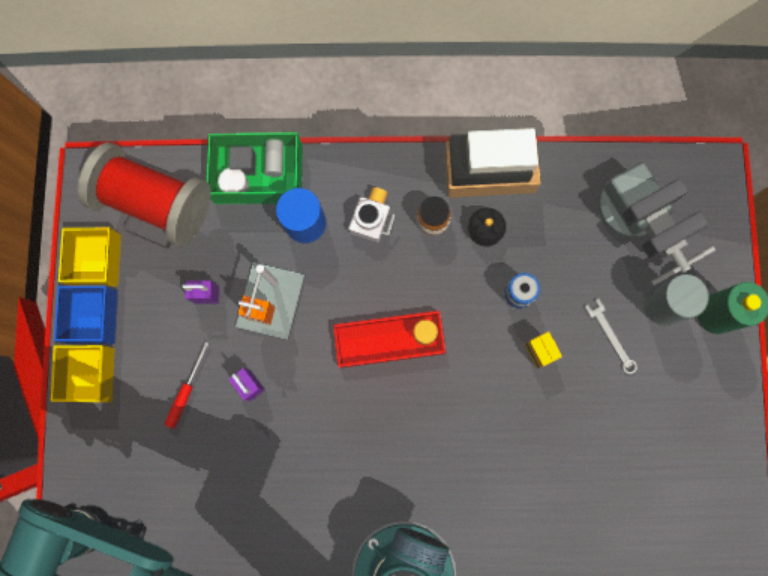

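The kit filter is the banded one at top view (523,289); the plain big one at (300,215) is not. The yellow carton is at (545,350) and has a black band in the scene view; the yellow bins on the left are not it. The pack is the orange one at (256,309) on the hook; the purple ones at (200,291) and (245,382) are not meant. The tray is at (388,338), with the tin at (426,331).

```bash
cat > h.py <<'E'
import numpy as np,cv2
from scipy.spatial.transform import Rotation as R
def cam(m):
    K=np.array([[m['fx'],0,m['cx']],[0,m['fy'],m['cy']],[0,0,1]]);q=np.array(m['rotation'])
    return K,np.array([m['k1'],0,0,0,0]),R.from_quat(q[[1,2,3,0]]).as_matrix(),np.array(m['position'])
def ray(m,uv):
    # forward model has k1 only = OpenCV radial
    K,d,Rm,p=cam(m); s=cv2.undistortPoints(np.array(uv,float).reshape(-1,1,2),K,d)[:,0]
    return p,np.c_[s[:,0],-s[:,1],-np.ones(len(s))]@Rm.T
def onz(m,uv,z):
    p,d=ray(m,uv); return p+d*((z-p[2])/d[:,2])[:,None]
def proj(m,P):
    K,d,Rm,p=cam(m); c=(np.atleast_2d(P)-p)@Rm; s=c[:,:2]*[1,-1]/-c[:,2:]
    return cv2.projectPoints(np.c_[s,np.ones(len(s))],np.zeros(3),np.zeros(3),K,d)[0][:,0]
def mask(im,lo,hi):
    return cv2.inRange(cv2.cvtColor(im,cv2.COLOR_RGB2HSV),np.array(lo),np.array(hi))
def blobs(mk,amin=30):
    c,_=cv2.findContours(mk,cv2.RETR_EXTERNAL,cv2.CHAIN_APPROX_NONE)
    return sorted([x for x in c if cv2.contourArea(x)>amin],key=cv2.contourArea,reverse=True)
E
cat > m.py <<'E'
from workcell import env
from h import *
np.set_printoptions(precision=4,suppress=True)
im=np.load("top0.npy");m=env.camera_model("top")
def win(mk,x0,y0,x1,y1):
    o=np.zeros_like(mk);o[y0:y1,x0:x1]=mk[y0:y1,x0:x1];return o
def rect(name,mk,z):
    for c in blobs(mk)[:2]:
        P=onz(m,c[:,0],z)[:,:2]; r=cv2.minAreaRect(P.astype(np.float32)*1000); print(name,r,cv2.contourArea(c),c[:,0].mean(0))
rect("tray",win(mask(im,(0,150,80),(8,255,255))|mask(im,(172,150,80),(180,255,255)),210,195,310,255),.036)
rect("tin",win(mask(im,(12,60,90),(35,255,255)),270,205,300,235),.056)
hsv=cv2.cvtColor(im,cv2.COLOR_RGB2HSV)
rect("carton",win(mask(im,(18,120,60),(35,255,255)),340,210,390,255),.08)
rect("carton top",win(mask(im,(18,120,200),(35,255,255)),340,210,390,255),.08)
rect("filt",win(mask(im,(95,60,60),(125,255,255))|mask(im,(0,0,150),(180,60,255)),330,175,365,210),.09)
rect("pack",win(mask(im,(5,140,60),(18,255,255)),150,180,200,225),.146)
rect("packbright",win(mask(im,(5,140,200),(18,255,255)),150,180,200,225),.146)
a=cv2.resize(im[155:265,120:210,::-1],None,fx=4.5,fy=4.5,interpolation=cv2.INTER_CUBIC)
b=cv2.resize(im[170:260,320:390,::-1],None,fx=5.5,fy=5.5,interpolation=cv2.INTER_CUBIC)
cv2.imwrite("pics/crop1.png",np.hstack([a,b[:495]]))
E
python3 m.py
```

```text
tray ((495.9710998535156, 29.850982666015625), (93.67890167236328, 232.3843536376953), 7.39684534072876) 1989.0 [259.0103 225.5155]
tin ((508.138427734375, -48.38407897949219), (47.73062515258789, 51.12725067138672), 89.61693572998047) 187.0 [283.1364 220.9773]
carton ((466.01837158203125, -291.8117370605469), (61.15093231201172, 59.81490707397461), 25.646623611450195) 328.5 [361.2836 233.1194]
carton top ((468.8057861328125, -298.65509033203125), (58.484596252441406, 45.14217758178711), 27.2867374420166) 240.5 [363.7273 232.2727]
filt ((595.052490234375, -253.015869140625), (66.61138916015625, 63.74253463745117), 89.67699432373047) 332.5 [349.1525 191.7797]
pack ((542.79296875, 283.5015563964844), (44.84803771972656, 41.16542434692383), 75.50320434570312) 143.0 [173.9833 206.7667]
packbright ((545.1442260742188, 290.17364501953125), (30.372987747192383, 39.23552322387695), 73.93494415283203) 77.5 [172.5455 205.8182]
```

View pics/crop1.png

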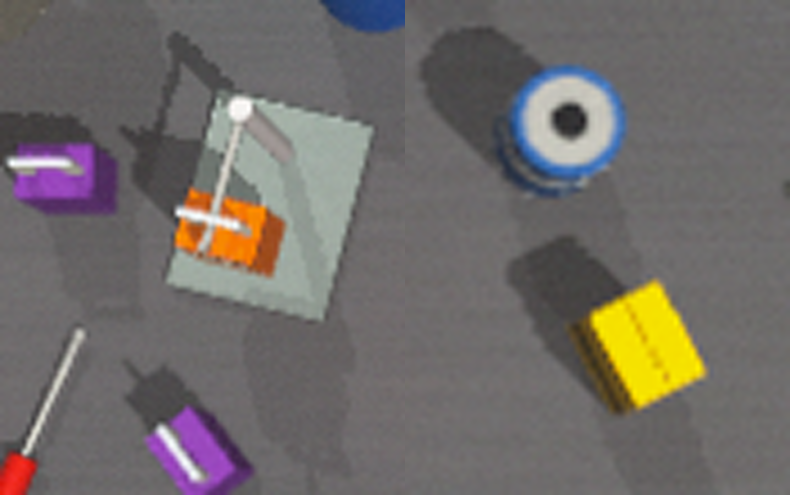

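The crop confirms the orange pack on the rod (post top at crop (240,108), tip near (205,245)), the banded filter, and the yellow carton with its long side tilted about 27°. Sizes match: tray 93x232 mm, filter 66 mm, carton 58x45 mm. Next I'll measure the hook and cross-check in the scene view.

```bash
cat > m2.py <<'E'
from workcell import env
from h import *
np.set_printoptions(precision=4,suppress=True)
im=np.load("top0.npy");m=env.camera_model("top")
f=lambda u,v:(120+u/4.5-.4,155+v/4.5-.4)
print("post",onz(m,[f(240,108)],.18)," tip",onz(m,[f(205,245)],.18))
print("base corners",onz(m,[f(215,90),f(373,128),f(324,321),f(166,283)],.012))
print("plate ends",onz(m,[f(178,210),f(250,231)],.184))
# pack body top corners (z .146)
print("body top",onz(m,[f(190,187),f(285,218),f(262,275),f(176,250)],.146), "right edge top",onz(m,[f(270,205),f(258,272)],.146))
s=np.load("scene0.npy");ms=env.camera_model("scene")
def w(mk,c,r):
    o=np.zeros_like(mk);x,y=map(int,c);o[y-r:y+r,x-r:x+r]=mk[y-r:y+r,x-r:x+r];return o
# predicted vs seen in scene
for n,P in dict(filter=[.595,-.253,.09],carton=[.4688,-.2987,.08],tin=[.508,-.048,.056]).items(): print(n,proj(ms,P)*1.5)
c=blobs(w(mask(s,(18,120,60),(35,255,255)),(176,145),18))[0]; print("carton scene top pts",c[:,0][c[:,0][:,1].argsort()][:4]*1.5)
E
python3 m2.py
```

```text
post [[0.6236 0.2842 0.18  ]]  tip [[0.5319 0.305  0.18  ]]
base corners [[0.6696 0.3367 0.012 ]
 [0.6402 0.2181 0.012 ]
 [0.4975 0.2516 0.012 ]
 [0.5256 0.3689 0.012 ]]
plate ends [[0.5546 0.3228 0.184 ]
 [0.5405 0.2745 0.184 ]]
body top [[0.5759 0.3236 0.146 ]
 [0.5544 0.2583 0.146 ]
 [0.5158 0.273  0.146 ]
 [0.5329 0.3319 0.146 ]] right edge top [[0.5633 0.2687 0.146 ]
 [0.5179 0.2757 0.146 ]]
filter [[244.6436 251.1563]]
carton [[261.7648 211.6524]]
tin [[358.5998 268.5668]]
carton scene top pts [[255.  202.5]
 [262.5 202.5]
 [270.  202.5]
 [268.5 202.5]]
```

Call:
arm_command --deltas '[[[0,-0.3,0,0.0625],[0,-0.3,0,0.0625],[0,-0.3,0,0.0625],[0,-0.3,0,0.0625],[0,-0.3,0,0.0625]]]' --grip -1 --force 50

```text
time_s: 0.52
tcp_pos: [0.0564, 0.3747, 0.2305]
ee_rot: [0.0, 0.434, 0.901, -0.001]
force: [-0.4, 0.7, 0.1]
gripper_width: 1.0
finger_force: 0.0
```

Call:
arm_command --deltas '[[[-0.12,0.3,0,0.0625],[-0.12,0.3,0,0.0625],[-0.12,0.3,0,0.0625],[-0.12,0.3,0,0.0625],[-0.12,0.3,0,0.021]]]'

```text
time_s: 0.93
tcp_pos: [0.2486, 0.3862, 0.2308]
ee_rot: [-0.0, 0.658, 0.753, -0.0]
force: [-0.1, 0.3, -0.3]
gripper_width: 0.997
finger_force: 0.0
```

```bash
cat >> h.py <<'E'
def yaw(s):
    q=np.array(s['ee_rot']);y=R.from_quat(q[[1,2,3,0]]).as_matrix()[:,1];return np.arctan2(y[1],y[0])
def plan(s,P,th=None):
    "units along tool x,y,z at the present yaw, and turn needed"
    t=yaw(s);d=np.array(P)-s['tcp_pos']
    u=np.array([-np.sin(t)*d[0]+np.cos(t)*d[1],np.cos(t)*d[0]+np.sin(t)*d[1],-d[2]])/.12
    dt=0 if th is None else (t-np.deg2rad(th)+np.pi/2)%np.pi-np.pi/2
    print("tcp",np.round(s['tcp_pos'],4),"yaw",round(np.rad2deg(t),2),"q6",round(s['q'][5],2),"units",np.round(u,3),"turn",round(dt/2,4))
E
python3 -c "
from workcell import env
from h import *
plan(env.read_state(),[.595,-.253,.2],7.4)"
```

```text
tcp [0.2486 0.3862 0.2308] yaw 7.77 q6 0.74 units [-5.668  2.14   0.257] turn 0.0032
```

Call:
arm_command --deltas '[[[-0.3,0.12,0,0.003],[-0.32,0.12,0,0],[-0.32,0.12,0,0],[-0.32,0.12,0,0],[-0.32,0.12,0,0]]]'

```text
time_s: 1.35
tcp_pos: [0.3443, 0.2062, 0.2309]
ee_rot: [-0.0, 0.658, 0.753, -0.0]
force: [2.1, 0.9, 0.8]
gripper_width: 1.001
finger_force: 0.0
```

Call:
arm_command --deltas '[[[-0.32,0.12,0,0],[-0.32,0.12,0,0],[-0.32,0.12,0,0],[-0.32,0.12,0,0],[-0.32,0.12,0,0]]]'

```text
time_s: 1.77
tcp_pos: [0.4411, 0.0252, 0.231]
ee_rot: [-0.0, 0.659, 0.752, 0.0]
force: [0.1, 1.6, 0.5]
gripper_width: 0.998
finger_force: 0.0
```

Call:
arm_command --deltas '[[[-0.32,0.12,0,0],[-0.32,0.12,0,0],[-0.32,0.12,0,0],[-0.32,0.12,0,0],[-0.32,0.12,0,0]]]'

```text
time_s: 2.18
tcp_pos: [0.538, -0.1555, 0.2306]
ee_rot: [-0.001, 0.659, 0.752, -0.0]
force: [0.4, 0.5, 0.7]
gripper_width: 0.999
finger_force: 0.0
```

Call:
arm_command --deltas '[[[-0.3,0.12,0,0],[-0.3,0.12,0,0],[-0.28,0.1,0,0],[0,0,0,0],[0,0,0,0]]]'

```text
time_s: 2.6
tcp_pos: [0.5919, -0.2543, 0.2286]
ee_rot: [-0.002, 0.66, 0.752, -0.0]
force: [-0.3, 0.3, -0.5]
gripper_width: 1.0
finger_force: 0.0
```

```bash
python3 - <<'E'
from workcell import env
from h import *
plan(env.read_state(),[.595,-.253,.048],7.4)
m=env.camera_model("wrist");im=env.snapshot("wrist");np.save("w1.npy",im)
cv2.imwrite("pics/w1.png",im[:,:,::-1]);print(m['position'],proj(m,[[.595,-.253,.09]]))
E
```

```text
tcp [ 0.5919 -0.2543  0.2286] yaw 7.47 q6 -0.62 units [0.008 0.027 1.505] turn 0.0006
[ 0.58319425 -0.17469335  0.37175201] [[261.88274979 180.57473172]]
```

View pics/w1.png

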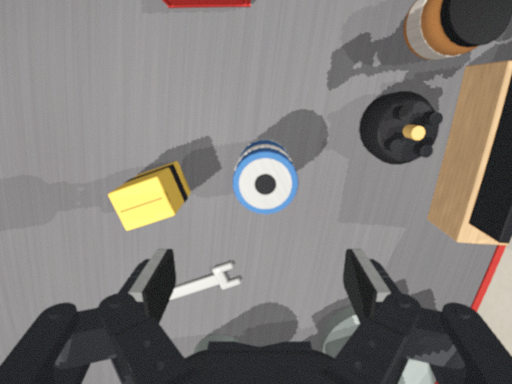

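Wrist view: the filter top centre is near (265,183), against a predicted (262,181). The carton is at (148,196).

```bash
python3 - <<'E'
from workcell import env
from h import *
im=np.load("w1.npy");m=env.camera_model("wrist")
print(onz(m,[[265,183]],.09))
b=mask(im,(95,120,60),(125,255,255))|mask(im,(0,0,200),(180,40,255))
o=np.zeros_like(b);o[140:220,225:305]=b[140:220,225:305]
hsv=cv2.cvtColor(im,cv2.COLOR_RGB2HSV)
y=mask(im,(18,100,195),(35,255,255));y[:,:90]=0;y[:,200:]=0
for n,mk,z in(("filt",o,.09),("carton",y,.08)):
    c=blobs(mk)[0];P=onz(m,c[:,0],z)[:,:2].astype(np.float32)*1000
    print(n,cv2.minAreaRect(P),cv2.boundingRect(c))
plan(env.read_state(),[.5955,-.2545,.048],7.4)
E
```

```text
[[ 0.59848504 -0.25406918  0.09      ]]
filt ((597.9290771484375, -253.0889129638672), (63.860198974609375, 63.76968002319336), 55.16700744628906) (233, 149, 64, 64)
carton ((471.30743408203125, -297.0373229980469), (60.77688980102539, 46.465389251708984), 26.35870933532715) (108, 176, 67, 55)
tcp [ 0.5918 -0.253   0.2296] yaw 7.56 q6 -0.62 units [-0.016  0.029  1.514] turn 0.0014
```

Call:
arm_command --deltas '[[[0,0.039,0.2,0],[0,0,0.3,0],[0,0,0.3,0],[0,0,0.3,0],[0,0,0.2,0]]]'

```text
time_s: 3.07
tcp_pos: [0.5947, -0.2493, 0.072]
ee_rot: [-0.002, 0.658, 0.753, -0.0]
force: [-0.9, 0.8, -0.4]
gripper_width: 0.999
finger_force: 0.0
```

Call:
arm_command --deltas '[[[0,0,0.1,0],[0,0,0.08,0],[0,0,0.03,0],[0,0,0,0],[0,0,0,0]]]'

```text
time_s: 3.48
tcp_pos: [0.598, -0.2525, 0.0524]
ee_rot: [0.002, 0.658, 0.753, 0.001]
force: [-0.9, -0.7, 0.1]
gripper_width: 0.998
finger_force: 0.0
```

Call:
arm_command --deltas '[[[0,0,0,0],[0,0,0,0],[0,0,0,0],[0,0,0,0],[0,0,0,0]]]' --grip 1 --force 50

```text
time_s: 3.9
tcp_pos: [0.5977, -0.253, 0.0526]
ee_rot: [0.002, 0.659, 0.752, 0.0]
force: [-1.8, 0.5, 5.5]
gripper_width: 0.754
finger_force: 56.7
```

Call:
arm_command --deltas '[[[0,0,0,0],[0,0,0,0],[0,0,-0.05,0],[0,0,-0.1,0],[0,0,-0.1,0]]]'

```text
time_s: 4.32
tcp_pos: [0.5956, -0.2515, 0.0789]
ee_rot: [-0.002, 0.659, 0.753, -0.0]
force: [0.1, 0.0, -4.6]
gripper_width: 0.756
finger_force: 56.4
```

```bash
python3 -c "
from workcell import env
from h import *
s=env.read_state();print(s['time_s'],s['gripper_width'],s['finger_force'],s['force'])
plan(s,[.496,.030,.14],7.4)"
```

```text
4.3167 0.7564858665747521 56.409167856909335 [ 0.08117475  0.04196982 -4.5598756 ]
tcp [ 0.5956 -0.2515  0.0789] yaw 7.62 q6 -0.62 units [ 2.435 -0.512 -0.509] turn 0.0019
```

Call:
arm_command --deltas '[[[0.1,-0.02,-0.25,0],[0.2,-0.05,-0.2,0],[0.3,-0.07,-0.06,0],[0.3,-0.07,0,0],[0.3,-0.07,0,0]]]'

```text
time_s: 4.73
tcp_pos: [0.5445, -0.113, 0.1435]
ee_rot: [0.001, 0.659, 0.752, 0.001]
force: [0.9, 1.1, -4.9]
gripper_width: 0.756
finger_force: 57.5
```

Call:
arm_command --deltas '[[[0.3,-0.07,0,0],[0.3,-0.07,0,0],[0.3,-0.06,0,0],[0.19,-0.033,0,0],[0,0,0,0]]]'

```text
time_s: 5.15
tcp_pos: [0.4975, 0.0166, 0.1421]
ee_rot: [-0.001, 0.657, 0.754, 0.001]
force: [0.0, -0.6, -4.4]
gripper_width: 0.757
finger_force: 57.5
```

```bash
python3 - <<'E'
from workcell import env
from h import *
s=env.read_state();plan(s,[.4982,.0131,.061],7.4)
m=env.camera_model("wrist");im=env.snapshot("wrist");np.save("w2.npy",im)
cv2.imwrite("pics/w2.png",im[:,:,::-1])
t=np.deg2rad(7.4);Rz=np.array([[np.cos(t),-np.sin(t)],[np.sin(t),np.cos(t)]])
C=np.array([[-46,-116],[46,-116],[46,116],[-46,116],[2,-79]])/1000@Rz.T+[.496,.03]
print(proj(m,np.c_[C,[.036]*4+[.056]]).round(0))
E
```

```text
tcp [0.4975 0.0166 0.1421] yaw 7.92 q6 -0.22 units [-0.03   0.002  0.676] turn 0.0046
[[212. 289.]
 [304. 290.]
 [319.  31.]
 [199.  30.]
 [260. 268.]]
```

View pics/w2.png

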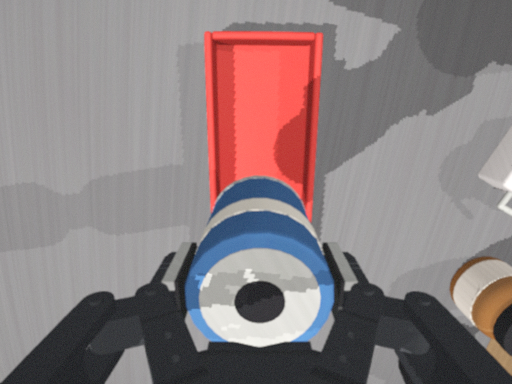

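Tray far corners are seen at (206,33) and (322,33), against predicted (199,30) and (319,31). That is a few mm off, so I'll compute it.

```bash
python3 - <<'E'
from workcell import env
from h import *
np.set_printoptions(precision=4,suppress=True)
im=np.load("w2.npy");m=env.camera_model("wrist")
P=onz(m,[[206,33],[322,33],[210,180],[316,180],[213,215]],.036);print(P)
t=np.deg2rad(7.4);Rz=np.array([[np.cos(t),-np.sin(t)],[np.sin(t),np.cos(t)]])
print(((P[:,:2]-[.496,.03])@Rz)*1000)
r=mask(im,(0,150,60),(8,255,255))|mask(im,(172,150,60),(180,255,255))
for v in(60,100,140,170):
    u=np.where(r[v])[0];Q=((onz(m,[[u[0],v],[u[-1]+1,v]],.036)[:,:2]-[.496,.03])@Rz)*1000;print(v,Q.ravel())
E
```

```text
[[ 0.4421  0.135   0.036 ]
 [ 0.5302  0.1472  0.036 ]
 [ 0.4557  0.0187  0.036 ]
 [ 0.5476  0.0313  0.036 ]
 [ 0.4612 -0.0139  0.036 ]]
[[-39.8803 111.0911]
 [ 49.001  111.773 ]
 [-41.4187  -5.967 ]
 [ 51.3676  -5.3709]
 [-40.1953 -39.0179]]
60 [-40.6144  91.5826  49.3606  92.2439]
100 [-41.0381  61.2758  49.6002  61.9087]
140 [-41.5941  28.9194  49.1279  29.5211]
170 [-41.0204   3.0238  49.0394   3.6058]
```

Call:
arm_command --deltas '[[[-0.03,0.021,0.05,0.004],[0,0,0.15,0],[0,0,0.15,0],[0,0,0.12,0],[0,0,0.08,0]]]'

```text
time_s: 5.62
tcp_pos: [0.5078, 0.017, 0.0894]
ee_rot: [-0.001, 0.662, 0.749, 0.012]
force: [-15.4, 30.5, 55.8]
gripper_width: 0.759
finger_force: 94.3
```

Call:
arm_command --deltas '[[[0,0,0.06,0],[0,0,0.04,0],[0,0,0,0],[0,0,0,0],[0,0,0,0]]]'

```text
time_s: 6.03
tcp_pos: [0.5101, 0.0173, 0.0739]
ee_rot: [0.001, 0.661, 0.75, 0.014]
force: [-3.1, 28.8, 30.7]
gripper_width: 0.757
finger_force: 63.4
```

```bash
python3 -c "
from workcell import env
from h import *
s=env.read_state();plan(s,[.501,.0075,.06],7.4)"
```

```text
tcp [0.5101 0.0173 0.0739] yaw 7.16 q6 -0.22 units [-0.071 -0.086  0.116] turn -0.0021
```

Contact forces showed up while lowering, so I'll look before going on.

```bash
python3 - <<'E'
from workcell import env
from h import *
im=env.snapshot("scene");w=env.snapshot("top")
cv2.imwrite("pics/c2.png",np.hstack([cv2.resize(a[:,:,::-1],(480,480),interpolation=cv2.INTER_CUBIC)[:, :400] for a in(im[130:250,200:320],w[165:285,200:320])]))
E
```

```text
(no output)
```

View pics/c2.png

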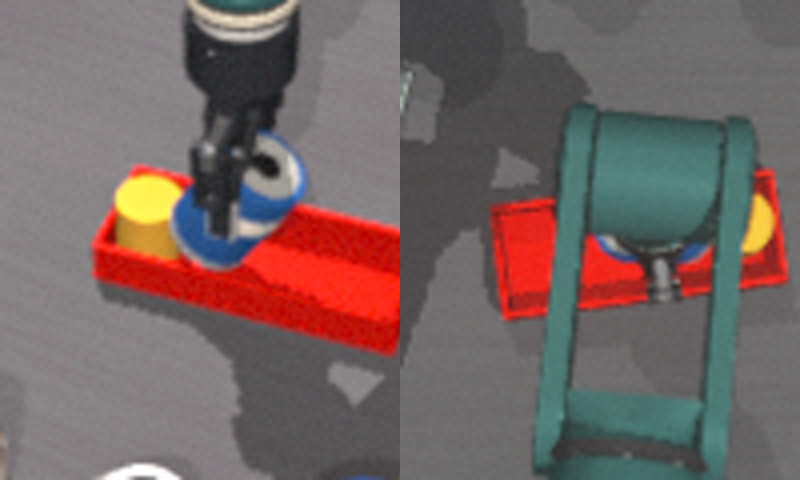

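The filter's underside caught the tin (the tin reaches farther in +y than I assumed). It has swivelled about 40° in the pads, leaning to +y. I'll lift it clear, take it to free bench on the near side of the tray, and right it there.

Call:
arm_command --deltas '[[[0.04,-0.07,-0.1,0],[0.04,0,-0.3,0],[0,0,-0.3,0],[0,0,-0.12,0],[0.05,-0.3,0,0]]]'

```text
time_s: 6.55
tcp_pos: [0.4646, 0.0163, 0.1671]
ee_rot: [0.006, 0.663, 0.749, 0.004]
force: [0.0, -0.4, -3.7]
gripper_width: 0.757
finger_force: 61.7
```

Call:
arm_command --deltas '[[[0.05,-0.3,0,0],[0.05,-0.3,0,0],[0.05,-0.25,0,0],[0,0,0,0],[0,0,0,0]]]'

```text
time_s: 6.97
tcp_pos: [0.3525, 0.0228, 0.1618]
ee_rot: [0.001, 0.662, 0.749, 0.0]
force: [0.5, -0.3, -4.3]
gripper_width: 0.756
finger_force: 61.6
```

```bash
python3 - <<'E'
from workcell import env
from h import *
plan(env.read_state(),[.37,.03,.12],7.4)
m=env.camera_model("scene");m2=env.camera_model("wrist")
im=env.snapshot("scene");w=env.snapshot("wrist");np.save("s3.npy",im);np.save("w3.npy",w)
p=proj(m,[env.read_state()['tcp_pos']])[0];print(p)
x,y=map(int,p);a=im[y-50:y+50,x-50:x+50]
cv2.imwrite("pics/c3.png",np.hstack([cv2.resize(a[:,:,::-1],(400,400),interpolation=cv2.INTER_CUBIC),cv2.resize(w[100:384,120:404,::-1],(400,400))]))
E
```

```text
tcp [0.3525 0.0228 0.1618] yaw 7.02 q6 -0.22 units [0.042 0.152 0.348] turn -0.0033
[284.08903586 128.09865101]
```

View pics/c3.png

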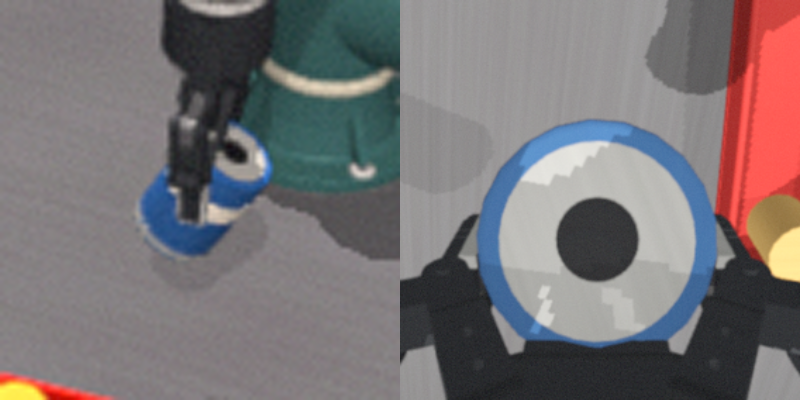

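The filter still leans 30–40° to +y in the pads. I'll touch its low edge to the bench and drag toward -y with a light grip, so friction rights it.

Call:
arm_command --deltas '[[[0.3,0,0.1,0],[0,0,0.25,0],[0,0,0.25,0],[0,0,0.15,0],[0,0,0.08,0]]]'

```text
time_s: 7.48
tcp_pos: [0.3474, 0.0594, 0.0592]
ee_rot: [-0.002, 0.662, 0.75, -0.002]
force: [-0.3, -0.3, -4.5]
gripper_width: 0.753
finger_force: 61.6
```

Call:
arm_command --deltas '[[[0,0,0.03,0],[0,0,0,0],[0,0,0.03,0],[0,0,0,0],[0,0,0,0]]]' --force 25

```text
time_s: 7.9
tcp_pos: [0.3494, 0.0595, 0.056]
ee_rot: [0.001, 0.662, 0.75, 0.001]
force: [0.1, -0.0, -5.0]
gripper_width: 0.756
finger_force: 61.6
```

Call:
arm_command --deltas '[[[-0.05,0,0.01,0],[-0.05,0,0.01,0],[-0.05,0,0,0],[-0.05,0,0,0],[-0.05,0,0,0]]]'

```text
time_s: 8.32
tcp_pos: [0.3522, 0.029, 0.0526]
ee_rot: [0.0, 0.662, 0.75, 0.0]
force: [0.1, 0.8, -4.2]
gripper_width: 0.756
finger_force: 61.6
```

Call:
arm_command --deltas '[[[0.1,0,0.02,0],[0.1,0,0.02,0],[0.05,0,0.02,0],[0,0,0,0],[0,0,0,0]]]'

```text
time_s: 8.73
tcp_pos: [0.3493, 0.0595, 0.0465]
ee_rot: [0.001, 0.661, 0.75, 0.001]
force: [-1.2, -0.1, 3.3]
gripper_width: 0.757
finger_force: 62.3
```

Call:
arm_command --deltas '[[[0,0,0.03,0],[0,0,0,0],[0,0,0,0],[0,0,0,0],[0,0,0,0]]]'

```text
time_s: 9.15
tcp_pos: [0.3495, 0.0593, 0.046]
ee_rot: [0.001, 0.662, 0.75, 0.001]
force: [-9.7, -0.5, 23.9]
gripper_width: 0.76
finger_force: 64.7
```

Call:
arm_command --deltas '[[[-0.06,0,0,0],[-0.06,0,0,0],[-0.06,0,0,0],[-0.06,0,0,0],[-0.06,0,0,0]]]'

```text
time_s: 9.57
tcp_pos: [0.3557, 0.0258, 0.0448]
ee_rot: [0.0, 0.662, 0.75, 0.005]
force: [0.4, 7.4, 11.0]
gripper_width: 0.757
finger_force: 65.2
```

Call:
arm_command --deltas '[[[-0.06,0,0,0],[-0.06,0,0,0],[-0.06,0,0,0],[-0.06,0,0,0],[-0.06,0,0,0]]]'

```text
time_s: 9.98
tcp_pos: [0.3602, -0.0101, 0.0448]
ee_rot: [0.0, 0.662, 0.75, 0.005]
force: [-0.8, 8.1, 10.8]
gripper_width: 0.758
finger_force: 65.3
```

```bash
python3 - <<'E'
from workcell import env
from h import *
s=env.read_state();plan(s,[.35,.03,.05],7.4)
m=env.camera_model("scene")
im=env.snapshot("scene");w=env.snapshot("wrist")
x,y=map(int,proj(m,[s['tcp_pos']])[0]);a=im[y-50:y+50,x-50:x+50]
cv2.imwrite("pics/c4.png",np.hstack([cv2.resize(a[:,:,::-1],(400,400),interpolation=cv2.INTER_CUBIC),cv2.resize(w[100:384,120:404,::-1],(400,400))]))
E
```

```text
tcp [ 0.3602 -0.0101  0.0448] yaw 7.11 q6 -0.32 units [ 0.342 -0.043 -0.044] turn -0.0026
```

View pics/c4.png

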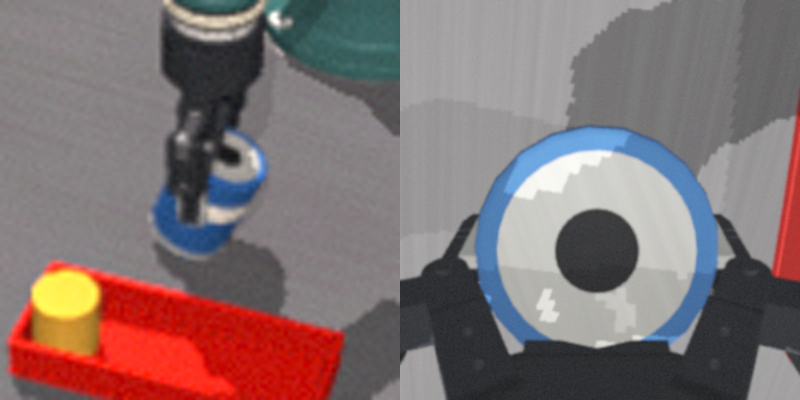

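The filter leans less now (hole at crop (597,250), was 240), and bench friction is good (8 N on 11 N). I'll press a bit harder and keep dragging.

Call:
arm_command --deltas '[[[-0.05,0,0.03,0],[-0.06,0,0.02,0],[-0.06,0,0,0],[-0.06,0,0,0],[-0.06,0,0,0]]]'

```text
time_s: 10.5
tcp_pos: [0.3637, -0.0449, 0.0378]
ee_rot: [-0.0, 0.662, 0.75, 0.004]
force: [-1.2, 7.1, 8.7]
gripper_width: 0.754
finger_force: 71.9
```

```bash
cat > hole.py <<'E'
from workcell import env
from h import *
def hole(im):
    g=(im.max(2)<90).astype(np.uint8)*255;g[:,:200]=0;g[:,320:]=0
    for c in blobs(g,300):
        x,y,w,h=cv2.boundingRect(c)
        if 200<y and h<80 and w<90 : print("hole",np.round(cv2.fitEllipse(c),1).tolist() if 0 else cv2.fitEllipse(c))
if __name__=="__main__":
    for f in("w2.npy","w3.npy"):hole(np.load(f))
    s=env.read_state();print(s['force']);plan(s,[.36,-.05,.05],7.4);w=env.snapshot("wrist");np.save("w4.npy",w);hole(w)
E
python3 hole.py
```

```text
hole ((259.20721435546875, 301.2478332519531), (40.01053237915039, 48.51438903808594), 88.73272705078125)
hole ((259.7215576171875, 269.7425842285156), (56.24028015136719, 57.804962158203125), 176.46942138671875)
[-1.1811417   7.12844626  8.65364843]
tcp [ 0.3637 -0.0449  0.0378] yaw 7.1 q6 -0.41 units [-0.038 -0.036 -0.102] turn -0.0026
hole ((259.2838439941406, 296.9377136230469), (52.41379928588867, 59.107120513916016), 88.94096374511719)
```

Now nearly upright: the hole's axis ratio 0.887 means about 7° of lean left. I'll release it so it stands on the bench, then regrip higher.

Call:
arm_command --deltas '[[[0,0,0,0],[0,0,0,0],[0,0,0,0],[0,0,0,0],[0,0,0,0]]]' --grip -1

```text
time_s: 10.97
tcp_pos: [0.3615, -0.0464, 0.0355]
ee_rot: [-0.0, 0.662, 0.75, -0.0]
force: [0.3, 0.5, 0.9]
gripper_width: 1.001
finger_force: 0.0
```

Call:
arm_command --deltas '[[[0,0,-0.05,0],[0,0,-0.2,0],[0,0,-0.3,0],[0,0,-0.3,0],[0,0,0,0]]]'

```text
time_s: 11.38
tcp_pos: [0.366, -0.0475, 0.1457]
ee_rot: [0.007, 0.661, 0.75, 0.003]
force: [0.6, -0.3, 0.7]
gripper_width: 1.0
finger_force: 0.0
```

Call:
arm_command --deltas '[[[0,0,-0.2,0],[0,0,-0.2,0],[0,0,0,0],[0,0,0,0],[0,0,0,0]]]'

```text
time_s: 11.8
tcp_pos: [0.3614, -0.0462, 0.1852]
ee_rot: [-0.0, 0.662, 0.75, -0.0]
force: [0.1, 0.3, -0.6]
gripper_width: 1.005
finger_force: 0.0
```

```bash
cat > filt.py <<'E'
from workcell import env
from h import *
s=env.read_state();m=env.camera_model("wrist");im=env.snapshot("wrist")
b=mask(im,(95,120,60),(125,255,255))|mask(im,(0,0,120),(180,60,255))
# ring: find dark hole & white face near projection
p=proj(m,[[s['tcp_pos'][0],s['tcp_pos'][1],.09]])[0];print("pred",p)
g=(im.max(2)<80).astype(np.uint8)*255
for c in blobs(g,60):
    (x,y),(a,bb),an=cv2.fitEllipse(c)
    if bb<60 and abs(x-p[0])<40 and abs(y-p[1])<40: print("hole",x,y,a,bb,onz(m,[[x,y]],.09))
b=mask(im,(95,120,60),(125,255,255))
for c in blobs(b,300)[:2]: print("blue",cv2.boundingRect(c),cv2.minAreaRect(onz(m,c[:,0],.09)[:,:2].astype(np.float32)*1000))
np.save("w5.npy",im);print(s['tcp_pos'])
E
python3 filt.py
```

```text
pred [258.01164007 195.21568451]
hole 262.0563049316406 192.99285888671875 20.644254684448242 21.91583824157715 [[ 0.36453632 -0.0438389   0.09      ]]
blue (225, 151, 75, 76) ((364.2740173339844, -41.68143844604492), (63.43247985839844, 64.56427001953125), 49.15648651123047)
[ 0.36138001 -0.04623497  0.18518071]
```

The filter is standing upright again, with a round outline of 64 mm. I'll remeasure the tray and tin now.

```bash
cat > tray.py <<'E'
from workcell import env
from h import *
np.set_printoptions(precision=1,suppress=True)
t=np.deg2rad(7.4);Rz=np.array([[np.cos(t),-np.sin(t)],[np.sin(t),np.cos(t)]])
def tf(P): return (P[:,:2]-[.496,.03])@Rz*1000
def look(n,im,m):
    hs=cv2.cvtColor(im,cv2.COLOR_RGB2HSV)
    c0=proj(m,[[.496,.03,.02]])[0];pt=proj(m,[[.508,-.048,.056]])[0];print(n,"tin pred",pt)
    r=mask(im,(0,150,60),(8,255,255))|mask(im,(172,150,60),(180,255,255))
    for c in blobs(r,200):
        x,y,w,h=cv2.boundingRect(c)
        if x-30<c0[0]<x+w+30 and y-30<c0[1]<y+h+30:
            P=tf(onz(m,c[:,0],.036));print(" tray px",(x,y,w,h),"tray-frame extents x",P[:,0].min(),P[:,0].max(),"y",P[:,1].min(),P[:,1].max())
    for lo in (60,185):
      for c in blobs(mask(im,(14,60,lo),(32,235,255)),40):
        x,y,w,h=cv2.boundingRect(c)
        if np.hypot(x+w/2-pt[0],y+h/2-pt[1])<45:
            P=tf(onz(m,c[:,0],.056));print(" tin",lo,(x,y,w,h),cv2.contourArea(c),"x",P[:,0].min(),P[:,0].max(),"y",P[:,1].min(),P[:,1].max())
if __name__=="__main__":
    look("top old",np.load("top0.npy"),env.camera_model("top"))
    look("scene old",np.load("scene0.npy"),env.camera_model("scene"))
    for n in("top","scene","wrist"):
        m=env.camera_model(n);im=env.snapshot(n);np.save("t_"+n,im);look(n,im,m)
E
python3 tray.py
```

```text
top old tin pred [283.4 221. ]
 tray px (222, 207, 75, 38) tray-frame extents x -46.88851962316362 46.792759432666315 y -116.33727189138541 116.04773325158934
 tin 60 (276, 213, 16, 17) 179.0 x -23.149055242880397 27.89971993961778 y -103.35687093787236 -54.33890380511392
 tin 185 (276, 213, 16, 16) 172.5 x -21.26955887649131 27.473853528254192 y -103.35687093787236 -54.77081028453187
scene old tin pred [239.1 179. ]
 tray px (223, 172, 84, 47) tray-frame extents x -45.66478760007407 76.36964221351212 y -115.7148873656592 120.58520070119292
 tin 60 (231, 174, 17, 21) 274.0 x -21.196420881044467 57.14806036000981 y -103.14937198606434 -40.691461581921786
 tin 185 (231, 174, 17, 21) 221.0 x -21.196420881044467 57.14806036000981 y -103.14937198606434 -47.44004382824728
top tin pred [283.4 221. ]
 tray px (222, 207, 75, 38) tray-frame extents x -47.315147359976194 46.79005090157354 y -116.33727189138541 115.27461018224474
 tin 60 (278, 213, 15, 16) 176.0 x -21.693377353131513 27.89971993961778 y -107.85584693376364 -61.0706868052894
 tin 185 (278, 213, 15, 15) 167.0 x -19.390152376051024 27.89971993961778 y -107.85584693376364 -61.504777520610155
scene tin pred [239.1 179. ]
 tray px (223, 173, 84, 46) tray-frame extents x -47.38846532229705 76.447592529963 y -115.50288705611722 120.7002157590642
 tin 60 (229, 173, 17, 22) 273.5 x -21.325660970997557 57.14806036000981 y -110.03339431135264 -46.07532030393354
 tin 185 (229, 173, 17, 22) 233.5 x -21.325660970997557 57.14806036000981 y -110.03339431135264 -47.44004382824728
wrist tin pred [405.6 203.9]
 tray px (344, 0, 126, 229) tray-frame extents x -53.468769094794936 47.77634551526403 y -114.9124287532838 108.66623682781525
 tin 60 (369, 175, 64, 58) 2608.0 x -36.36759685181529 30.366285506367102 y -109.71700409378391 -49.3486910721741
 tin 185 (369, 186, 64, 47) 1746.5 x -36.36759685181529 30.366285506367102 y -109.71700409378391 -60.407105576655745
```

The tin was only nudged to the -y end wall (about -84 mm, upright), which leaves room. Regripping the filter.

Call:
arm_command --deltas '[[[0.022,0,0.2,0],[0,0,0.3,0],[0,0,0.3,0],[0,0,0.2,0],[0,0,0.08,0]]]'

```text
time_s: 12.42
tcp_pos: [0.3576, -0.0427, 0.0513]
ee_rot: [-0.004, 0.662, 0.75, -0.002]
force: [-0.5, 0.1, 0.3]
gripper_width: 0.997
finger_force: 0.0
```

Call:
arm_command --deltas '[[[0,0,0.04,0],[0,0,0,0],[0,0,0,0],[0,0,0,0],[0,0,0,0]]]'

```text
time_s: 12.83
tcp_pos: [0.3627, -0.0441, 0.053]
ee_rot: [0.002, 0.662, 0.75, 0.001]
force: [0.8, 1.0, 0.2]
gripper_width: 1.001
finger_force: 0.0
```

Call:
arm_command --deltas '[[[0,0,0,0],[0,0,0,0],[0,0,0,0],[0,0,0,0],[0,0,0,0]]]' --grip 1 --force 80

```text
time_s: 13.25
tcp_pos: [0.3628, -0.044, 0.0532]
ee_rot: [0.002, 0.662, 0.75, 0.001]
force: [0.4, -0.1, 5.4]
gripper_width: 0.748
finger_force: 87.2
```

Call:
arm_command --deltas '[[[0,0,0,0],[0,0,0,0],[0,0,-0.1,0],[0,0,-0.2,0],[0,0,-0.3,0]]]'

```text
time_s: 13.67
tcp_pos: [0.3577, -0.0427, 0.1198]
ee_rot: [-0.005, 0.662, 0.75, -0.002]
force: [1.8, -1.2, -4.0]
gripper_width: 0.748
finger_force: 89.6
```

Call:
arm_command --deltas '[[[0,0,-0.2,0],[0,0,0,0],[0,0,0,0],[0,0,0,0],[0,0,0,0]]]'

```text
time_s: 14.08
tcp_pos: [0.3596, -0.0432, 0.1446]
ee_rot: [-0.002, 0.662, 0.75, -0.001]
force: [-1.3, 0.8, -5.1]
gripper_width: 0.754
finger_force: 89.9
```

```bash
python3 -c "
from workcell import env
from h import *
from hole import hole
plan(env.read_state(),[.4987,.0092,.14],7.4);hole(env.snapshot('wrist'))"
```

```text
tcp [ 0.3596 -0.0432  0.1446] yaw 7.16 q6 -0.4 units [0.289 1.204 0.038] turn -0.0021
hole ((258.7824401855469, 294.5904541015625), (40.74769973754883, 48.98890686035156), 90.21839141845703)
```

Call:
arm_command --deltas '[[[0.07,0.2,0,-0.002],[0.06,0.28,0,0],[0.06,0.28,0,0],[0.06,0.26,0,0],[0.04,0.184,0,0]]]'

```text
time_s: 14.55
tcp_pos: [0.5015, 0.0105, 0.145]
ee_rot: [-0.001, 0.66, 0.751, -0.0]
force: [-0.4, -0.3, -3.8]
gripper_width: 0.748
finger_force: 90.2
```

Call:
arm_command --deltas '[[[0,0,0,0],[0,0,0,0],[0,0,0,0],[0,0,0,0],[0,0,0,0]]]'

```text
time_s: 14.97
tcp_pos: [0.4992, 0.0089, 0.147]
ee_rot: [-0.0, 0.66, 0.751, -0.0]
force: [-1.1, 0.2, -4.2]
gripper_width: 0.751
finger_force: 90.6
```

```bash
python3 -c "
from workcell import env
from h import *
from hole import hole
from tray import look
s=env.read_state();plan(s,[.4987,.0092,.062],7.4)
m=env.camera_model('wrist');p=np.array(s['tcp_pos']);print(proj(m,[p+[0,0,.037]]),proj(m,[p+[0,0.005,.037]]))
w=env.snapshot('wrist');np.save('w6.npy',w);hole(w);look('wrist',w,m)"
```

```text
tcp [0.5 0.  0.1] yaw 7.35 q6 -0.22 units [ 0.  -0.   0.7] turn -0.0004
[[256.6 294. ]] [[258.  284.3]]
hole ((258.7489929199219, 294.51934814453125), (40.81050109863281, 48.84334945678711), 89.97806549072266)
wrist tin pred [259.8 257.4]
 tray px (203, 22, 117, 188) tray-frame extents x -42.578041230447816 48.32351974705407 y -40.138932086042175 114.90289544305088
```

The filter is centred in the pads and upright. Lowering it.

Call:
arm_command --deltas '[[[0,0,0.15,0],[0,0,0.15,0],[0,0,0.15,0],[0,0,0.12,0],[0,0,0.06,0]]]'

```text
time_s: 15.43
tcp_pos: [0.4983, 0.0091, 0.0697]
ee_rot: [-0.001, 0.66, 0.751, -0.001]
force: [-0.7, -0.5, -3.7]
gripper_width: 0.75
finger_force: 90.6
```

Call:
arm_command --deltas '[[[0,0,0.04,0],[0,0,0.03,0],[0,0,0.02,0],[0,0,0,0],[0,0,0,0]]]'

```text
time_s: 15.85
tcp_pos: [0.5007, 0.0092, 0.0617]
ee_rot: [0.001, 0.66, 0.751, 0.0]
force: [-0.0, 0.4, -4.7]
gripper_width: 0.751
finger_force: 90.6
```

Call:
arm_command --deltas '[[[0,0,0.012,0],[0,0,0.012,0],[0,0,0,0],[0,0,0,0],[0,0,0,0]]]'

```text
time_s: 16.27
tcp_pos: [0.5009, 0.0092, 0.0592]
ee_rot: [0.001, 0.66, 0.751, 0.001]
force: [-0.6, 0.0, 2.3]
gripper_width: 0.752
finger_force: 91.0
```

Call:
arm_command --deltas '[[[0,0,0,0],[0,0,0,0],[0,0,0,0],[0,0,0,0],[0,0,0,0]]]' --grip -1

```text
time_s: 16.68
tcp_pos: [0.5002, 0.0093, 0.058]
ee_rot: [0.0, 0.66, 0.751, 0.0]
force: [-0.3, 0.2, -0.0]
gripper_width: 1.001
finger_force: 0.0
```

Call:
arm_command --deltas '[[[0,0,-0.1,0],[0,0,-0.2,0],[0,0,-0.3,0],[0,0,-0.3,0],[0,0,-0.2,0]]]'

```text
time_s: 17.1
tcp_pos: [0.5011, 0.0092, 0.1937]
ee_rot: [0.002, 0.66, 0.751, 0.001]
force: [0.1, -0.2, 0.3]
gripper_width: 0.999
finger_force: 0.0
```

```bash
python3 filt.py;python3 -c "
from workcell import env
from h import *
from tray import look
s=env.read_state();plan(s,[.469,-.298,.19],27)
look('wrist',np.load('w5.npy'),env.camera_model('wrist'))"
```

```text
pred [257.4399938  191.94625094]
hole 259.2184753417969 194.0924072265625 20.512739181518555 21.562036514282227 [[0.5029464  0.00742704 0.09      ]]
blue (222, 153, 74, 74) ((502.5677490234375, 9.359081268310547), (65.39115142822266, 65.6091537475586), 52.47074508666992)
blue (487, 0, 25, 55) ((673.3195190429688, 168.66500854492188), (20.953310012817383, 42.6649055480957), 18.187053680419922)
[0.50114769 0.00919798 0.1937314 ]
tcp [0.5 0.  0.2] yaw 7.39 q6 -0.22 units [-2.5 -0.6  0.1] turn -0.1711
wrist tin pred [253.7 231.3]
 tray px (209, 33, 98, 222) tray-frame extents x -39.62230364586097 53.0014621298586 y -118.50958073138608 115.40943563956665
 tin 60 (238, 223, 48, 38) 1323.0 x -15.25801371462363 35.50598418701193 y -114.0481844755073 -69.52220000513807
 tin 185 (238, 224, 47, 37) 1300.5 x -15.227100478522182 34.52218198448405 y -114.0481844755073 -70.64932915034062
```

The filter stands in the tray at tray-frame (2,-21) mm. Now the carton.

Call:
arm_command --deltas '[[[-0.3,-0.07,0,0],[-0.3,-0.07,0,0],[-0.3,-0.07,0,0],[-0.3,-0.07,0,0],[-0.3,-0.07,0,0]]]'

```text
time_s: 17.57
tcp_pos: [0.4812, -0.1761, 0.1898]
ee_rot: [0.0, 0.66, 0.751, 0.0]
force: [0.7, -0.4, 0.2]
gripper_width: 0.998
finger_force: 0.0
```

Call:
arm_command --deltas '[[[-0.3,-0.07,0,0],[-0.3,-0.07,0,0],[-0.3,-0.07,0,0],[-0.1,-0.035,0,-0.055],[0,0,0,-0.058]]]'

```text
time_s: 17.98
tcp_pos: [0.4668, -0.301, 0.189]
ee_rot: [-0.0, 0.571, 0.821, -0.001]
force: [0.9, 1.0, -0.5]
gripper_width: 1.002
finger_force: 0.0
```

Call:
arm_command --deltas '[[[0,0,0,-0.058],[0,0,0,0],[0,0,0,0],[0,0,0,0],[0,0,0,0]]]'

```text
time_s: 18.4
tcp_pos: [0.4681, -0.2971, 0.1899]
ee_rot: [-0.0, 0.523, 0.852, 0.0]
force: [-0.4, -1.5, -0.3]
gripper_width: 1.002
finger_force: 0.0
```

```bash
python3 - <<'E'
from workcell import env
from h import *
s=env.read_state();plan(s,[.469,-.298,.042],27)
m=env.camera_model("wrist");im=env.snapshot("wrist");np.save("w7.npy",im)
p=proj(m,[[.469,-.298,.08]])[0];print(p)
for lo in(100,195):
  y=mask(im,(18,100,lo),(35,255,255))
  for c in blobs(y,300)[:2]:
    P=onz(m,c[:,0],.08)[:,:2].astype(np.float32)*1000;print(lo,cv2.boundingRect(c),cv2.minAreaRect(P))
E
```

```text
tcp [ 0.4681 -0.2971  0.1899] yaw 26.93 q6 -1.14 units [-0.01   0.003  1.233] turn -0.0006
[258.54431454 190.83238072]
100 (227, 158, 69, 59) ((469.26861572265625, -294.3544006347656), (60.16084289550781, 54.17682647705078), 25.77015495300293)
195 (227, 167, 68, 50) ((471.01995849609375, -298.12127685546875), (60.03974914550781, 45.86948776245117), 25.77015495300293)
```

Call:
arm_command --deltas '[[[-0.012,0,0.2,0.004],[0,0,0.3,0],[0,0,0.3,0],[0,0,0.25,0],[0,0,0.1,0]]]'

```text
time_s: 18.87
tcp_pos: [0.466, -0.2962, 0.0468]
ee_rot: [-0.004, 0.526, 0.85, 0.001]
force: [-0.7, -0.0, -0.9]
gripper_width: 0.999
finger_force: 0.0
```

Call:
arm_command --deltas '[[[0,0,0.06,0],[0,0,0,0],[0,0,0,0],[0,0,0,0],[0,0,0,0]]]'

```text
time_s: 19.28
tcp_pos: [0.47, -0.2998, 0.0473]
ee_rot: [0.002, 0.526, 0.85, -0.0]
force: [-0.3, -0.8, 1.0]
gripper_width: 1.0
finger_force: 0.0
```

Call:
arm_command --deltas '[[[0,0,0,0],[0,0,0,0],[0,0,0,0],[0,0,0,0],[0,0,0,0]]]' --grip 1 --force 80

```text
time_s: 19.7
tcp_pos: [0.4695, -0.2994, 0.0463]
ee_rot: [0.001, 0.526, 0.85, -0.0]
force: [0.6, -1.2, 5.5]
gripper_width: 0.69
finger_force: 87.4
```

Call:
arm_command --deltas '[[[0,0,0,0],[0,0,0,0],[0,0,-0.1,0],[0,0,-0.3,0],[0,0,-0.3,0]]]'

```text
time_s: 20.12
tcp_pos: [0.4664, -0.2969, 0.1265]
ee_rot: [-0.004, 0.526, 0.85, 0.001]
force: [1.0, -0.6, -1.1]
gripper_width: 0.691
finger_force: 86.7
```

Call:
arm_command --deltas '[[[0,0,-0.3,0],[0,0,-0.2,0.057],[0,0,0,0.057],[0,0,0,0.055],[0,0,0,0]]]'

```text
time_s: 20.53
tcp_pos: [0.4682, -0.2984, 0.1891]
ee_rot: [-0.0, 0.662, 0.749, 0.0]
force: [0.0, 0.2, -2.1]
gripper_width: 0.689
finger_force: 86.7
```

```bash
python3 - <<'E'
from workcell import env
from h import *
s=env.read_state()
t=np.deg2rad(7.4);P=np.array([.496+.0-.039*np.sin(t),.03+.039*np.cos(t)]);print(P)
plan(s,[*P,.18],7.4)
m=env.camera_model("wrist");im=env.snapshot("wrist");np.save("w8.npy",im)
p=np.array(s['tcp_pos']);z=p[2]+.08-.0435;print(proj(m,[[*p[:2],z]]))
for lo in(100,195):
  y=mask(im,(18,100,lo),(35,255,255));y[:200]=0
  for c in blobs(y,300)[:2]:
    P=onz(m,c[:,0],z)[:,:2].astype(np.float32)*1000;print(lo,cv2.boundingRect(c),cv2.minAreaRect(P))
E
```

```text
[0.49097697 0.06867518]
tcp [ 0.4682 -0.2984  0.1891] yaw 7.06 q6 -0.79 units [3.013 0.564 0.076] turn -0.003
[[256.58496296 293.23572116]]
100 (188, 207, 143, 123) ((468.0003356933594, -288.42352294921875), (58.40990447998047, 59.480018615722656), 7.019802570343018)
195 (190, 243, 140, 87) ((468.98370361328125, -296.1015625), (57.7686767578125, 43.99864959716797), 7.019803047180176)
```

Call:
arm_command --deltas '[[[0.25,0.05,0,-0.003],[0.31,0.057,0,0],[0.31,0.057,0,0],[0.31,0.057,0,0],[0.31,0.057,0,0]]]'

```text
time_s: 21.0
tcp_pos: [0.4775, -0.1153, 0.1877]
ee_rot: [-0.001, 0.658, 0.753, -0.0]
force: [0.3, 1.8, -1.5]
gripper_width: 0.69
finger_force: 86.7
```

Call:
arm_command --deltas '[[[0.31,0.057,0,0],[0.31,0.057,0,0],[0.31,0.057,0,0],[0.31,0.057,0,0],[0.27,0.054,0,0]]]'

```text
time_s: 21.42
tcp_pos: [0.4872, 0.0693, 0.1879]
ee_rot: [-0.001, 0.658, 0.753, -0.001]
force: [0.7, 0.5, -2.3]
gripper_width: 0.69
finger_force: 86.7
```

Call:
arm_command --deltas '[[[0,0,0,0],[0,0,0,0],[0,0,0,0],[0,0,0,0],[0,0,0,0]]]'

```text
time_s: 21.83
tcp_pos: [0.4883, 0.0657, 0.1885]
ee_rot: [-0.0, 0.66, 0.751, -0.0]
force: [-0.0, -0.1, -2.2]
gripper_width: 0.693
finger_force: 86.7
```

```bash
python3 - <<'E'
from workcell import env
from h import *
from tray import tf,look
s=env.read_state()
plan(s,[.4911,.0677,.0525],7.4)
m=env.camera_model("wrist");im=env.snapshot("wrist");np.save("w9.npy",im)
p=np.array(s['tcp_pos']);z=p[2]+.08-.0463
y=mask(im,(18,100,195),(35,255,255));y[:200]=0
c=blobs(y,300)[0];P=tf(onz(m,c[:,0],z));print("carton top in tray frame",P.min(0),P.max(0)); print("tcp",tf(p[None]))
look('wrist',im,m)
cv2.imwrite("pics/w9.png",im[:,:,::-1])
E
```

```text
tcp [0.5 0.1 0.2] yaw 7.42 q6 -0.11 units [0.  0.  1.1] turn 0.0002
carton top in tray frame [-31.7  14. ] [27.6 59.2]
tcp [[-3.1 36.4]]
wrist tin pred [262.9 283.8]
 tray px (218, 98, 94, 95) tray-frame extents x -42.53674481287828 48.11114112735064 y 20.491232186580472 115.19687662315867
 tin 60 (188, 206, 143, 125) 16159.0 x -78.22373161912554 73.31222601795238 y -143.91564886158181 12.35833040376751
 tin 185 (189, 242, 142, 89) 11640.5 x -77.52983790746492 72.55267711967166 y -143.8616584990611 -27.562886952901035
```

Call:
arm_command --deltas '[[[0.025,0.025,0.1,0],[0,0,0.25,0],[0,0,0.25,0],[0,0,0.2,0],[0,0,0.12,0]]]'

```text
time_s: 22.3
tcp_pos: [0.4886, 0.0699, 0.074]
ee_rot: [-0.002, 0.66, 0.752, -0.002]
force: [-0.4, 0.1, -1.9]
gripper_width: 0.688
finger_force: 86.7
```

Call:
arm_command --deltas '[[[0,0,0.08,0],[0,0,0.05,0],[0,0,0.04,0],[0,0,0,0],[0,0,0,0]]]'

```text
time_s: 22.72
tcp_pos: [0.4917, 0.0703, 0.0588]
ee_rot: [0.001, 0.659, 0.752, 0.001]
force: [-0.8, -0.4, -1.6]
gripper_width: 0.689
finger_force: 86.7
```

Call:
arm_command --deltas '[[[0,0,0.02,0],[0,0,0.015,0],[0,0,0.015,0],[0,0,0,0],[0,0,0,0]]]'

```text
time_s: 23.13
tcp_pos: [0.4912, 0.0704, 0.0523]
ee_rot: [0.0, 0.659, 0.752, 0.0]
force: [0.7, 0.5, -1.1]
gripper_width: 0.686
finger_force: 87.1
```

Call:
arm_command --deltas '[[[0,0,0.01,0],[0,0,0,0],[0,0,0,0],[0,0,0,0],[0,0,0,0]]]'

```text
time_s: 23.55
tcp_pos: [0.4912, 0.0705, 0.0522]
ee_rot: [0.0, 0.659, 0.752, 0.0]
force: [-3.0, 0.7, 5.3]
gripper_width: 0.686
finger_force: 87.7
```

Call:
arm_command --deltas '[[[0,0,0,0],[0,0,0,0],[0,0,0,0],[0,0,0,0],[0,0,0,0]]]' --grip -1

```text
time_s: 23.97
tcp_pos: [0.4909, 0.0703, 0.0507]
ee_rot: [-0.0, 0.659, 0.752, -0.0]
force: [-0.3, -0.5, -0.6]
gripper_width: 0.998
finger_force: 0.0
```

Call:
arm_command --deltas '[[[0,0,-0.1,0],[0,0,-0.2,0],[0,0,-0.3,0],[0,0,-0.3,0],[0,0,-0.3,0]]]'

```text
time_s: 24.38
tcp_pos: [0.4905, 0.0703, 0.1959]
ee_rot: [-0.0, 0.659, 0.752, -0.0]
force: [0.6, 0.1, 0.7]
gripper_width: 0.997
finger_force: 0.0
```

Call:
arm_command --deltas '[[[0,0,-0.3,-0.06],[0,0,-0.22,-0.06],[0,0,0,-0.06],[0,0,0,-0.06],[0,0,0,-0.06]]]'

```text
time_s: 24.8
tcp_pos: [0.4913, 0.0703, 0.2581]
ee_rot: [0.001, 0.405, 0.914, 0.0]
force: [0.4, -0.6, -0.9]
gripper_width: 1.001
finger_force: 0.0
```

Call:
arm_command --deltas '[[[0,0,0,-0.06],[0,0,0,-0.06],[0,0,0,-0.06],[0,0,0,-0.06],[0,0,0,-0.06]]]'

```text
time_s: 25.22
tcp_pos: [0.491, 0.0703, 0.257]
ee_rot: [-0.0, 0.117, 0.993, 0.0]
force: [0.2, -0.5, 1.1]
gripper_width: 1.002
finger_force: 0.0
```

```bash
python3 -c "
from workcell import env
from h import *
plan(env.read_state(),[.549,.30,.25],77)"
```

```text
tcp [0.491  0.0703 0.257 ] yaw 76.6 q6 -1.31 units [-0.027  1.974  0.059] turn -0.0035
```

Call:
arm_command --deltas '[[[0,0.3,0,0],[0,0.3,0,0],[0,0.3,0,0],[0,0.3,0,0],[0,0.3,0,0]]]'

```text
time_s: 25.63
tcp_pos: [0.5339, 0.2468, 0.2571]
ee_rot: [0.0, 0.12, 0.993, -0.0]
force: [1.2, -0.2, 0.3]
gripper_width: 1.003
finger_force: 0.0
```

Call:
arm_command --deltas '[[[-0.02,0.3,0,-0.003],[0,0.17,0,0],[0,0,0,0],[0,0,0,0],[0,0,0,0]]]'

```text
time_s: 26.05
tcp_pos: [0.5493, 0.2988, 0.257]
ee_rot: [-0.0, 0.117, 0.993, -0.0]
force: [0.5, -0.7, -0.1]
gripper_width: 1.002
finger_force: 0.0
```

```bash
python3 - <<'E'
from workcell import env
from h import *
s=env.read_state();plan(s,[.549,.30,.25],77)
m=env.camera_model("wrist");im=env.snapshot("wrist");np.save("w10.npy",im)
for n,P in dict(post=[.623,.2846,.18],body=[.549,.300,.146],plate=[.549,.30,.184],tip=[.532,.305,.184]).items(): print(n,proj(m,[P])[0].round(1))
for c in blobs(mask(im,(5,140,60),(18,255,255)),100)[:3]: print(cv2.boundingRect(c),cv2.contourArea(c))
cv2.imwrite("pics/w10.png",im[:,:,::-1])
E
```

```text
tcp [0.5493 0.2988 0.257 ] yaw 76.59 q6 -0.93 units [0.004 0.009 0.058] turn -0.0036
post [262.7 282.1]
body [260.1 188. ]
plate [260.2 202.5]
tip [261.4 180.5]
(234, 154, 61, 46) 1816.0
```

View pics/w10.png

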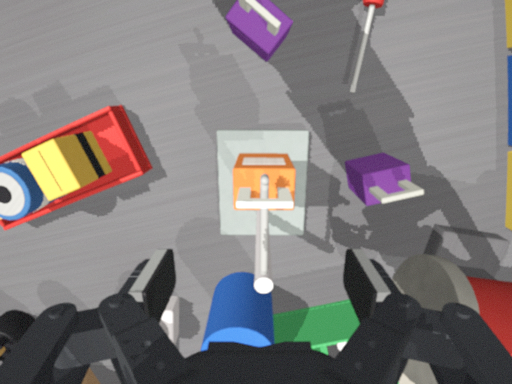

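Wrist view: the orange pack is centred under the tool (body columns 234–295) with its edges parallel to the tool. The purple packs at (258,27) and (378,178) are well clear. In the tray, filter and carton stand in a row at left. Descending on the pack.

Call:
arm_command --deltas '[[[0,0,0.2,0],[0,0,0.25,0],[0,0,0.25,0],[0,0,0.2,0],[0,0,0.12,0]]]'

```text
time_s: 26.52
tcp_pos: [0.5478, 0.2971, 0.1315]
ee_rot: [-0.002, 0.118, 0.993, -0.001]
force: [0.8, -0.1, 0.4]
gripper_width: 0.997
finger_force: 0.0
```

Call:
arm_command --deltas '[[[0,0,0.07,0],[0,0,0.04,0],[0,0,0,0],[0,0,0,0],[0,0,0,0]]]'

```text
time_s: 26.93
tcp_pos: [0.5503, 0.2996, 0.1237]
ee_rot: [0.002, 0.117, 0.993, 0.001]
force: [-0.2, 0.8, 0.4]
gripper_width: 1.003
finger_force: 0.0
```

Call:
arm_command --deltas '[[[0,0,0,0],[0,0,0,0],[0,0,0,0],[0,0,0,0],[0,0,0,0]]]' --grip 1 --force 80

```text
time_s: 27.35
tcp_pos: [0.5501, 0.3003, 0.1232]
ee_rot: [0.001, 0.116, 0.993, 0.001]
force: [0.5, 2.1, 4.2]
gripper_width: 0.639
finger_force: 84.7
```

Call:
arm_command --deltas '[[[0,0,0,0],[0,0,0,0],[0,0,0,0],[0,0,0,0],[0,0,0,0]]]'

```text
time_s: 27.77
tcp_pos: [0.5501, 0.3003, 0.1232]
ee_rot: [0.001, 0.116, 0.993, 0.001]
force: [-0.4, 2.2, 5.3]
gripper_width: 0.64
finger_force: 84.9
```

Call:
arm_command --deltas '[[[0,0,-0.04,0],[0,0,-0.04,0],[0,0,-0.045,0],[0,0,0,0],[0,0,0,0]]]'

```text
time_s: 28.18
tcp_pos: [0.5493, 0.2992, 0.1365]
ee_rot: [-0.0, 0.117, 0.993, -0.0]
force: [0.5, 0.1, -3.0]
gripper_width: 0.636
finger_force: 84.5
```

Call:
arm_command --deltas '[[[0.05,0,-0.012,0],[0.1,0,0,0],[0.12,0,0,0],[0.15,0,0,0],[0.15,0,0,0]]]'

```text
time_s: 28.6
tcp_pos: [0.4809, 0.3154, 0.1377]
ee_rot: [-0.001, 0.117, 0.993, -0.0]
force: [-0.2, 0.3, -2.9]
gripper_width: 0.642
finger_force: 84.4
```

Call:
arm_command --deltas '[[[0.1,0,-0.05,0],[0.1,0,-0.2,0],[0,0,-0.2,0],[0,0,0,0],[0,0,0,0]]]'

```text
time_s: 29.02
tcp_pos: [0.4599, 0.3216, 0.1944]
ee_rot: [0.002, 0.116, 0.993, 0.002]
force: [0.1, 0.8, -2.7]
gripper_width: 0.639
finger_force: 84.9
```

```bash
python3 - <<'E'
from workcell import env
from h import *
s=env.read_state()
t=np.deg2rad(7.4);print([.496-.086*np.sin(t),.03+.086*np.cos(t)])
plan(s,[.4849,.1153,.19],7.4)
m=env.camera_model("wrist");im=env.snapshot("wrist");np.save("w11.npy",im);p=np.array(s['tcp_pos']);y=yaw(s)
X=np.array([-np.sin(y),np.cos(y),0])
z=p[2]-.0532+.076
for c in blobs(mask(im,(5,140,60),(18,255,255)),100)[:3]:
    Q=(onz(m,c[:,0],z)-p)*1000; print(cv2.boundingRect(c),"along tool x",(Q@X).min(),(Q@X).max())
z=p[2]-.0532+.114;print(proj(m,[[*(p[:2]),z]]))
print(s['force'],s['time_s'])
E
```

```text
[np.float64(0.4849235786943296), np.float64(0.11528371996494577)]
tcp [0.4599 0.3216 0.1944] yaw 76.64 q6 -0.83 units [-0.6   -1.624  0.037] turn 0.6042
(199, 189, 120, 119) along tool x -19.63045866320697 41.678906442635665
[[258.66811236 334.35569579]]
[ 0.07556296  0.76989927 -2.69493145] 29.0167
```

Call:
arm_command --deltas '[[[-0.1,-0.2,0,0],[-0.1,-0.3,0,0],[-0.1,-0.3,0,0],[-0.1,-0.3,0,0],[-0.1,-0.3,0,0]]]'

```text
time_s: 29.48
tcp_pos: [0.4777, 0.1416, 0.1895]
ee_rot: [-0.002, 0.116, 0.993, -0.001]
force: [0.2, -0.7, -2.9]
gripper_width: 0.638
finger_force: 85.0
```

Call:
arm_command --deltas '[[[-0.1,-0.224,0,0],[0,0,0,0.06],[0,0,0,0.06],[0,0,0,0.06],[0,0,0,0.06]]]'

```text
time_s: 29.9
tcp_pos: [0.4834, 0.1137, 0.1895]
ee_rot: [-0.002, 0.353, 0.936, -0.001]
force: [0.4, -0.1, -1.9]
gripper_width: 0.637
finger_force: 85.3
```

Call:
arm_command --deltas '[[[0,0,0,0.06],[0,0,0,0.06],[0,0,0,0.06],[0,0,0,0.06],[0,0,0,0.06]]]'

```text
time_s: 30.32
tcp_pos: [0.4833, 0.1142, 0.1895]
ee_rot: [-0.002, 0.613, 0.79, -0.002]
force: [-0.0, 0.0, -1.5]
gripper_width: 0.638
finger_force: 85.3
```

Call:
arm_command --deltas '[[[0,0,0,0.06],[0,0,0,0.004],[0,0,0,0],[0,0,0,0],[0,0,0,0]]]'

```text
time_s: 30.73
tcp_pos: [0.4841, 0.1145, 0.1914]
ee_rot: [-0.0, 0.659, 0.752, -0.0]
force: [0.2, -0.1, -2.4]
gripper_width: 0.636
finger_force: 85.3
```

```bash
python3 - <<'E'
from workcell import env
from h import *
from tray import tf,look
s=env.read_state();plan(s,[.4849,.1153,.0592],7.4)
m=env.camera_model("wrist");im=env.snapshot("wrist");np.save("w12.npy",im);p=np.array(s['tcp_pos']);print("tcp tray",tf(p[None]))
z=p[2]-.0532+.076
hs=cv2.cvtColor(im,cv2.COLOR_RGB2HSV)
col=hs[180:345:4,215:300:40,:];print(np.c_[np.arange(180,345,4),col.reshape(len(col),-1)])
look("wrist",im,m)
for c in blobs(mask(im,(20,150,60),(32,255,255)),100)[:3]:print("yellow",cv2.boundingRect(c),tf(onz(m,c[:,0],.086)).max(0))
top=env.snapshot("top");np.save("t13.npy",top);mt=env.camera_model("top")
for n,mk,zz in(("carton",mask(top,(21,150,150),(35,255,255)),.086),("filter",mask(top,(95,120,60),(125,255,255)),.096)):
    for c in blobs(mk,20):
        P=tf(onz(mt,c[:,0],zz))
        if abs(P.mean(0)[0])<45 and abs(P.mean(0)[1])<120: print(n,P.min(0),P.max(0))
E
```

```text
tcp [0.5 0.1 0.2] yaw 7.48 q6 -0.01 units [0.  0.  1.1] turn 0.0007
tcp tray [[-0.9 85.3]]
[[180 165   3 146   0 181 204   2 193 180]
 [184 170   5 144   2 188 203   2 187 181]
 [188 174   9 144   5 179 195   2 189 181]
 [192  12 182 165  12 184 165  10 179 172]
 [196  11 182 164  12 176 168  12 180 169]
 [200  12 187 162  12 186 167  11 180 167]
 [204  12 183 163  17  23 178  12 185 165]
 [208  12 184 166  18  26 179  12 175 169]
 [212  11 178 169  17  20 175  10 143 169]
 [216  12 179 164  16  25 176  11  49 176]
 [220  12 190 165  16  25 174  15  24 188]
 [224  12 181 168  11 137 173  12 185 168]
 [228  12 184 168  12 182 168  11 190 166]
 [232  12 183 170  12 178 168  12 181 168]
 [236  11 181 173  12 176 190  13 181 206]
 [240  13 172 227  13 173 228  13 170 229]
 [244  13 171 228  13 171 230  13 173 229]
 [248  13 169 229  13 172 228  13 171 230]
 [252  13 170 229  13 169 229  13 170 229]
 [256  13 171 227  13 176 228  13 172 228]
 [260  12 177 206  13 169 226  13 176 217]
 [264  12 176 206  12 178 204  14 162 255]
 [268  13 174 205  13 178 204  12 174 204]
 [272  13  72 188  1
[... 458 characters left out ...]
  25  18 172  24  14 185  27  15 172]
 [320  21  20 175  24  20 176  30  16 174]
 [324  25  18 173  28  18 171  28  18 171]
 [328  27  16 172  28  21 174  25  19 178]
 [332  28  16 190  28  14 214  28  15 218]
 [336  28  17 216  28  18 214  28  17 215]
 [340  32  14 244  28  17 215  27  12 189]
 [344 128  39  52 165   3 157 113  24  43]]
wrist tin pred [260.8 317.7]
 tin 60 (235, 264, 57, 44) 1673.5 x -27.79929763955008 34.38788173501307 y -63.70884581788039 -6.6937402477097665
 tin 185 (235, 264, 57, 44) 1673.5 x -27.79929763955008 34.38788173501307 y -63.70884581788039 -6.6937402477097665
carton [-32.8  17.5] [29.6 45.8]
carton [ -21.6 -104.8] [ 23.2 -63.3]
filter [-29.9 -51.5] [32.   8.9]
```

```bash
python3 - <<'E'
from workcell import env
from h import *
from tray import tf
s=env.read_state();m=env.camera_model("wrist");p=np.array(s['tcp_pos']);print(p,tf(p[None]))
zb=p[2]-.0532
print("front edge y",tf(onz(m,[[225,237.5],[290,237]],zb+.076)),"plate top front/back",tf(onz(m,[[257,332],[257,342]],zb+.114)), "bottom front edge",tf(onz(m,[[257,190.5]],zb)))
# tray +y wall outer/inner and carton from the wrist picture
im=np.load("w12.npy")
for u in(235,257,280):
    print(u,"red rows",[ (int(v)) for v in np.where(np.diff((mask(im,(0,150,60),(8,255,255))|mask(im,(172,150,60),(180,255,255)))[:,u].astype(int)))[0]])
t=np.load("t13.npy");mt=env.camera_model("top");c=proj(mt,[[.4849,.1153,.036]])[0];print(c)
r=mask(t,(0,150,60),(8,255,255))|mask(t,(172,150,60),(180,255,255))
for cc in blobs(r,20):
    P=tf(onz(mt,cc[:,0],.036)); 
    if abs(P.mean(0)).max()<130: print(P.min(0),P.max(0))
E
```

```text
[0.5 0.1 0.2] [[-0.8 85.4]]
front edge y [[-15.1 105.1]
 [ 14.2 105.3]] plate top front/back [[-0.4 87.3]
 [-0.4 82.7]] bottom front edge [[ -1.2 103. ]]
235 red rows [142, 189, 313, 314]
257 red rows [143, 188]
280 red rows [143, 188]
[232.5 229. ]
[ -46.5 -116.3] [46.8 47.8]
```

The pack is centred in the grip at tray y 85, and the slot runs about 63.5 to 110. Lowering it at 86.5.

Call:
arm_command --deltas '[[[0.008,0.006,0.1,0],[0,0,0.25,0],[0,0,0.2,0],[0,0,0.15,0],[0,0,0.1,0]]]'

```text
time_s: 31.25
tcp_pos: [0.4831, 0.1155, 0.0926]
ee_rot: [-0.002, 0.66, 0.751, -0.002]
force: [-0.4, 0.1, -3.0]
gripper_width: 0.638
finger_force: 85.3
```

Call:
arm_command --deltas '[[[0,0,0.06,0],[0,0,0.06,0],[0,0,0.05,0],[0,0,0,0],[0,0,0,0]]]'

```text
time_s: 31.67
tcp_pos: [0.4854, 0.1157, 0.0762]
ee_rot: [0.0, 0.66, 0.751, 0.0]
force: [-0.1, 0.6, -2.7]
gripper_width: 0.632
finger_force: 85.3
```

No contact so far; continuing down.

Call:
arm_command --deltas '[[[0,0,0.03,0],[0,0,0.03,0],[0,0,0.03,0],[0,0,0,0],[0,0,0,0]]]'

```text
time_s: 32.08
tcp_pos: [0.4847, 0.1156, 0.0646]
ee_rot: [-0.0, 0.66, 0.751, -0.0]
force: [-0.7, 0.1, -2.8]
gripper_width: 0.639
finger_force: 85.3
```

Call:
arm_command --deltas '[[[0,0,0.02,0],[0,0,0.015,0],[0,0,0,0],[0,0,0,0],[0,0,0,0]]]'

```text
time_s: 32.5
tcp_pos: [0.4851, 0.1156, 0.0608]
ee_rot: [0.0, 0.66, 0.751, 0.0]
force: [-0.8, -0.2, -2.3]
gripper_width: 0.637
finger_force: 85.2
```

Call:
arm_command --deltas '[[[0,0,0.012,0],[0,0,0.008,0],[0,0,0,0],[0,0,0,0],[0,0,0,0]]]'

```text
time_s: 32.92
tcp_pos: [0.4852, 0.1156, 0.0606]
ee_rot: [0.0, 0.66, 0.751, 0.0]
force: [-5.4, -0.1, 9.6]
gripper_width: 0.634
finger_force: 86.6
```

Call:
arm_command --deltas '[[[0,0,0.006,0],[0,0,0,0],[0,0,0,0],[0,0,0,0],[0,0,0,0]]]'

```text
time_s: 33.33
tcp_pos: [0.4852, 0.1156, 0.0606]
ee_rot: [0.0, 0.66, 0.751, 0.0]
force: [-5.8, -1.2, 11.7]
gripper_width: 0.634
finger_force: 87.1
```

Call:
arm_command --deltas '[[[0,0,-0.01,0],[0,0,0,0],[0,0,0,0],[0,0,0,0],[0,0,0,0]]]' --grip -1

```text
time_s: 33.75
tcp_pos: [0.4849, 0.1156, 0.0584]
ee_rot: [-0.0, 0.66, 0.751, -0.0]
force: [0.1, -0.1, 0.7]
gripper_width: 1.0
finger_force: 0.0
```

Call:
arm_command --deltas '[[[0,0,-0.1,0],[0,0,-0.2,0],[0,0,-0.3,0],[0,0,-0.3,0],[0,0,-0.3,0]]]'

```text
time_s: 34.17
tcp_pos: [0.4845, 0.1156, 0.2037]
ee_rot: [-0.0, 0.66, 0.751, -0.0]
force: [1.2, -0.1, -0.5]
gripper_width: 1.002
finger_force: 0.0
```

Call:
arm_command --deltas '[[[0.1,-0.2,-0.2,0],[0.1,-0.3,0,0],[0.1,-0.3,0,0],[0,0,0,0],[0,0,0,0]]]'

```text
time_s: 34.58
tcp_pos: [0.384, 0.1393, 0.2269]
ee_rot: [0.0, 0.659, 0.752, 0.001]
force: [0.6, 0.0, 0.2]
gripper_width: 1.004
finger_force: 0.0
```

```bash
python3 - <<'E'
from workcell import env
from h import *
from tray import tf
a=env.snapshot("scene");b=env.snapshot("top")
cv2.imwrite("pics/end.png",np.hstack([cv2.resize(x[:,:,::-1],(400,400),interpolation=cv2.INTER_CUBIC) for x in(a[150:250,215:315],b[175:275,210:310])]))
mt=env.camera_model("top")
for n,mk,zz in(("carton/tin",mask(b,(20,120,150),(35,255,255)),.086),("filter",mask(b,(95,120,60),(125,255,255)),.096),("pack",mask(b,(5,140,60),(17,255,255)),.082)):
    for c in blobs(mk,20):
        P=tf(onz(mt,c[:,0],zz))
        if abs(P.mean(0)[0])<50 and abs(P.mean(0)[1])<130: print(n,P.min(0),P.max(0))
E
```

```text
carton/tin [-32.8  17.1] [30.5 64.7]
carton/tin [ -21.6 -105.2] [ 23.2 -63.3]
filter [-29.5 -51.5] [32.   8.9]
pack [-38.3  61.4] [ 31.2 107.7]
```

View pics/end.png

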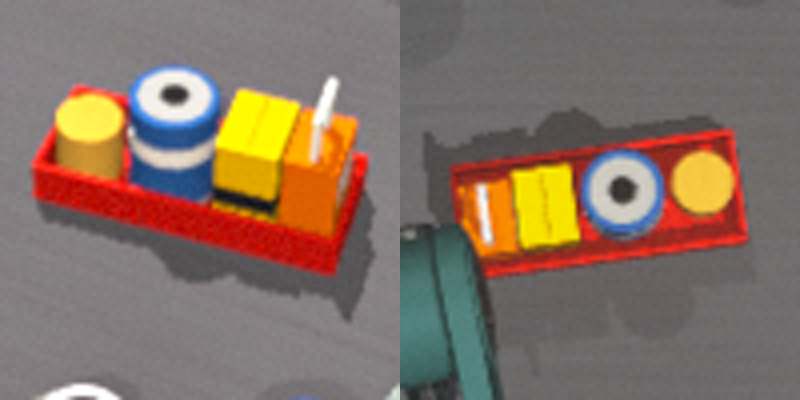

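All four stand upright in one row in the tray: tin, filter, carton, pack from left to right at about columns 90, 175, 250 and 320. The robot is clear, so I'm handing in.

```bash
python3 -c "
from workcell import env
print(env.sign_off())"
```

```text
the job is handed in; nothing more can be done
None
```

I handed the job in at about 35 s: the final pictures show the filter, carton, pack and tin standing upright in one row in the tray, with the arm clear, but sign-off returned no verdict. On the first try the filter caught the tin, pushing it to the -y end wall and tipping the filter in the grip; I set the filter upright on the bench and placed it again.

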